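# Make up the condiment boards for the egg table and the grill table

### The job

Make up the two condiment boards from the stock behind them: the pale board for the egg table gets the salt shaker and the empty cup (for the shells), the dark board for the grill table gets the mustard cup, the pepper mill and the chilli jar. Stand each thing upright down in a recess of its board, the cups in the wide recesses and the others in the narrow ones, and keep the open mustard cup level on the way. Leave the dressing bottle standing where it is.

Things in the scene. Friction and masses are not known exactly. Their poses are not given: they have to be found in the camera images.
- salt_shaker: salt shaker, clear glass with white salt and a grey perforated cap: 44 mm diameter up to 74 mm, 34 mm above, 90 mm tall. Its origin is the centre of its underside, z up.
- pepper_mill: small turned pepper mill of dark wood with a steel knob: foot 46 mm diameter, waist 34 mm diameter between 36 and 52 mm height, head 43 mm diameter, 92 mm tall. Its origin is the centre of its underside, z up.
- chilli_jar: small glass jar of red chilli flakes with a red cap: 44 mm diameter up to 56 mm, cap 41 mm diameter, 80 mm tall. Its origin is the centre of its underside, z up.
- mustard_cup: round steel portion cup filled with yellow mustard: 61 mm across the rim, 46 mm at the foot, 37 mm tall. Its origin is the centre of its underside, z up.
- empty_cup: round steel portion cup, the same size as the mustard cup but empty: 61 mm across the rim, 46 mm at the foot, 37 mm tall. Its origin is the centre of its underside, z up.
- egg_board: pale wooden board that stays put on the worktop, 100 (x) x 176 (y) x 22 mm high, with a steel bow handle 21 mm beyond each end (y), and two round recesses 10 mm deep (floor 12 mm above the underside): the wide one, 68 mm diameter, at y = +42 mm, the narrow one, 58 mm diameter, at y = -42 mm, both at x = 0. Its origin is the centre of its underside, z up.
- grill_board: dark wooden board that stays put on the worktop, 100 (x) x 248 (y) x 22 mm high, with a steel bow handle 21 mm beyond each end (y), and three round recesses 10 mm deep (floor 12 mm above the underside): the wide one, 68 mm diameter, at y = +80 mm, two narrow ones, 58 mm diameter, at y = 0 and y = -80 mm, all at x = 0. Its origin is the centre of its underside, z up.
- dressing_bottle: squeeze bottle with pale dressing and a pointed nozzle, 57 mm diameter, 218 mm tall, standing behind the stock; not part of either kit. Its origin is the centre of its underside, z up.
Things that resemble listed ones, but are neither listed nor needed, are in the scene too. Leave any green, orange or turquoise look-alike of the chilli_jar alone.

How it is judged:
At the end, for the whole second after the job is handed in: salt shaker and empty cup in the pale board, mustard cup, pepper mill and chilli jar in the dark one, cups in wide and the others in narrow recesses: centred within 11 mm, foot within 6 mm of the recess floor, upright within 0.1 rad, at rest; dressing bottle upright (x of salt_shaker in the frame of egg_board between -0.011 and 0.011 m and y of salt_shaker in the frame of egg_board between -0.053 and -0.031 m and z of salt_shaker in the frame of egg_board between 0.006 and 0.016 m and x of empty_cup in the frame of egg_board between -0.011 and 0.011 m and y of empty_cup in the frame of egg_board between 0.031 and 0.053 m and z of empty_cup in the frame of egg_board between 0.006 and 0.016 m and x of mustard_cup in the frame of grill_board between -0.011 and 0.011 m and y of mustard_cup in the frame of grill_board between 0.069 and 0.091 m and z of mustard_cup in the frame of grill_board between 0.006 and 0.016 m and ((x of pepper_mill in the frame of grill_board between -0.011 and 0.011 m and y of pepper_mill in the frame of grill_board between -0.011 and 0.011 m and z of pepper_mill in the frame of grill_board between 0.006 and 0.016 m and x of chilli_jar in the frame of grill_board between -0.011 and 0.011 m and y of chilli_jar in the frame of grill_board between -0.091 and -0.069 m and z of chilli_jar in the frame of grill_board between 0.006 and 0.016 m) or (x of pepper_mill in the frame of grill_board between -0.011 and 0.011 m and y of pepper_mill in the frame of grill_board between -0.091 and -0.069 m and z of pepper_mill in the frame of grill_board between 0.006 and 0.016 m and x of chilli_jar in the frame of grill_board between -0.011 and 0.011 m and y of chilli_jar in the frame of grill_board between -0.011 and 0.011 m and z of chilli_jar in the frame of grill_board between 0.006 and 0.016 m)) and angle between each of salt_shaker, empty_cup, mustard_cup, pepper_mill, chilli_jar, dressing_bottle's own z axis and vertical below 0.1 rad and linear speed of each of salt_shaker, empty_cup, mustard_cup, pepper_mill, chilli_jar below 0.02 m/s); the robot touches nothing.
It fails at once if the open mustard cup is tipped by more than about 30 degrees (angle between mustard_cup's own z axis and vertical above 0.52 rad).
It fails at once if the dressing bottle is moved by more than 30 mm (distance of dressing_bottle from where it was at the start of the episode above 0.03 m).
It also fails if it takes over 120 s, if anything falls off the work surface, if the arm or the gripper's body presses on something with over 40 N, if the wrist force passes 120 N, or if a joint passes its speed limit or range.

### The arm

A 6-joint arm with a two-finger parallel gripper is mounted at the origin on a cart in front of the work surface, level with it; the furniture and walls round the work are solid. World frame = base frame: x ahead of the robot, y to its left, z up, the work surface at z = 0. Lengths are in m, angles in rad, forces in N, time in s.
With the tool pointing down it reaches from about 0.35 to 0.875 m from the base axis. Payload 4.2 kg.
Tool frame: the origin (TCP) lies between the finger pads; the fingertips stand 14 mm ahead of it and the grasp point (between the pads) lies 5 mm behind it; z points along the fingers, y is the line along which they close (so a half turn about z gives the same grasp; the last joint's range is limited). The gripper opens to 87 mm and grips with 3 to 60 N. Pads are 19 mm wide; open, the fingers measure 117 mm over their backs; the gripper's body (75 mm by 190 mm) begins 51 mm behind the grasp point.
Start: joints at [1.548, 0.385, 0.008, 0, -1.194, -0.259], TCP at [0.174, 0.6, 0.237] pointing down, gripper open.
Joint ranges: [-3.14, 3.14], [-1.21, 2.06], [-1.07, 1.41], [-3.16, 2.05], [-2.99, -0.16], [-3.1, 3.1]. Speed limits (rad/s): [2.79, 2.79, 3.14, 3.14, 3.14, 3.14].

### API

Orientations are given as a 3x3 rotation matrix whose columns are the frame's x, y, z axes.
In Python, from plant import monitor, eyes, sign_off gives the robot as it stands. The module is installed in compiled form; this text tells all that it offers.
- The arm moves only by the tool play_rows, never from a script. Its argument "plan" is a list of rows, each a list of 3 entries, a list of its own where there are three numbers: the closure in counts, from 0 (fully open) to 255 (shut), then the shift along the world's x, y, z in units of 50 mm (1.0 is 50 mm), then the turn, a rotation vector about the world's x, y, z in units of 10 degrees (1.0 is 10 degrees). In form: [[claw, [tx, ty, tz], [ax, ay, az]], ...]. A call has exactly 10 rows; each row is the pose to reach, as a shift and turn from the pose commanded when the call began; what a row does not reach only later rows make up. A row lasts 1/8 s, in which the tool goes at most 62.5 mm and 10.7 degrees, less where a joint would pass 70% of its speed; a pose out of reach is approached as far as the arm can. A call with a gripper value outside its range is refused whole. The fingers move at their own pace and stop on an object; "squeeze" is the grip in N (left out, the last holds). Time passes only in rows, so rows that repeat a pose let the fingers close, or fill a call up. It gives the time, the measured TCP pose, the force, the opening and the grip force at its end, in the units of the state.
- monitor.get_obs(): the state, without advancing time (a new reading comes with each control period).
- eyes.get_image(name): name is "scene" or "top" or "wrist"; returns the picture (384x512x3 uint8, blue, green, red); there is no depth.
- eyes.calibration(name): a dict with "fx", "fy", "cx", "cy" (pixels), "R" (3x3) and "t" (3): a world point X has camera coordinates R X + t. Camera axes: x right, y down, z forward; pixel columns grow to the right and rows downward; lengths in m; the calibration is good to about 2 mm. A picture is of the moment at which its call begins: read the wrist's pose just before it. calibration takes no time and is no camera call; for the wrist camera it gives the pose at the moment of the call.
- sign_off(): hands the job in; it is judged then, once.
The state is a dict: "clock": time; "joints": joint angles; "joint_velocities": joint speeds; "tau": joint torques, N m; "eef_pos": TCP position; "ee_rot": TCP orientation; "wrist_force": force on the tool from outside, world axes, zero at the start; "ft_torque": the same for the moment, N m; "gripper_width": finger opening in m; "gripper_force": force on a finger pad.
Only numpy, scipy, OpenCV 4.12 (cv2) and the standard library are available. Lean on these libraries where they do the work, as an engineer would, in place of code of your own. Each camera call takes 0.05 s, during which the arm holds its last target. There are 200 camera calls.

## Working session

There is one attempt and no reset: what is moved stays moved. The work goes in short steps, Python scripts to look and compute and a tool call to move; the robot and the scene stay as the last step left them, time stands still between calls to the robot, and variables do not carry over. Pictures are saved under pics/ and viewed, at most 14 in all, crops included, and the job is handed in when it is done.

Besides the shell and the picture viewer there is one more tool, called after "Call:" in YAML: its name, and indented under it one key for each argument. play_rows: Moves the arm, as the interface text tells. Its arguments: {"type":"object","properties":{"plan":{"type":"array","items":{"type":"array"}},"squeeze":{"type":"number"}},"required":["plan"]}

```bash
mkdir -p pics; cat > h.py <<'E'
import numpy as np, cv2
from plant import monitor, eyes, sign_off
def ray(c,u,v,z):
    R=np.array(c["R"]);t=np.array(c["t"]);o=-R.T@t
    d=R.T@np.array([(u-c["cx"])/c["fx"],(v-c["cy"])/c["fy"],1.])
    return o+d*(z-o[2])/d[2]
def proj(c,X):
    p=np.array(c["R"])@np.array(X)+np.array(c["t"]);return c["fx"]*p[0]/p[2]+c["cx"],c["fy"]*p[1]/p[2]+c["cy"]
E
python3 - <<'E'
from h import *
for n in("scene","top"):
    im=eyes.get_image(n);cv2.imwrite(f"pics/{n}.png",im);c=eyes.calibration(n);R=np.array(c["R"]);print(n,c["fx"],c["cx"],-R.T@c["t"],R.round(2).tolist())
    cv2.imwrite(f"pics/{n}_b.png",cv2.resize(im,(800,600),interpolation=cv2.INTER_CUBIC))
o=monitor.get_obs();print(o)
E
```

```text
scene 393.48843724406055 260.2770051250912 [0.26387588 0.61327255 0.79323899] [[-0.86, -0.52, 0.02], [-0.39, 0.62, -0.68], [0.34, -0.59, -0.73]]
top 369.81203138582583 253.64910981956092 [0.50528273 0.00659191 0.88369334] [[0.03, -1.0, 0.02], [-0.99, -0.03, -0.14], [0.14, -0.02, -0.99]]
{'clock': 0.1, 'joints': array([ 1.54759985e+00,  3.85476980e-01,  6.77249213e-03, -4.35336563e-04,
       -1.19398336e+00, -2.58646727e-01]), 'joint_velocities': array([-0.00076032, -0.00070372,  0.00506888,  0.0023425 , -0.00166075,
       -0.00150757]), 'tau': array([ 7.44397530e-04, -3.91689134e+01,  1.87936324e+01,  4.23173904e+00,
        1.34962803e-02, -7.95927326e-05]), 'eef_pos': array([0.17364196, 0.59987111, 0.23557444]), 'ee_rot': array([[ 9.60499777e-01, -2.78280394e-01, -4.48557283e-04],
       [-2.78280741e-01, -9.60497938e-01, -1.88159154e-03],
       [ 9.27716911e-05,  1.93209311e-03, -9.99998129e-01]]), 'wrist_force': array([0.66103361, 0.26793476, 0.17518937]), 'ft_torque': array([-0.02439294,  0.03023716, -0.02286526]), 'gripper_force': 0.0, 'gripper_width': 0.08671755267159345}
```

View pics/top_b.png

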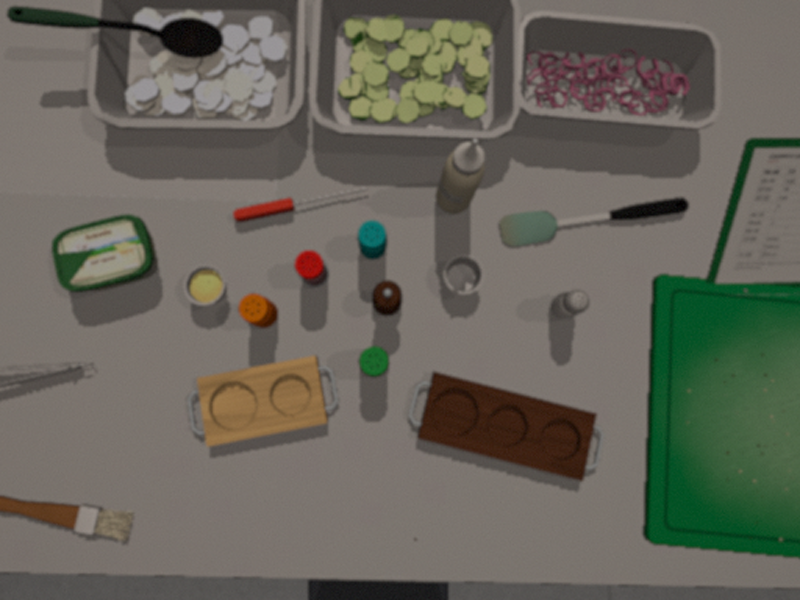

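View pics/scene_b.png

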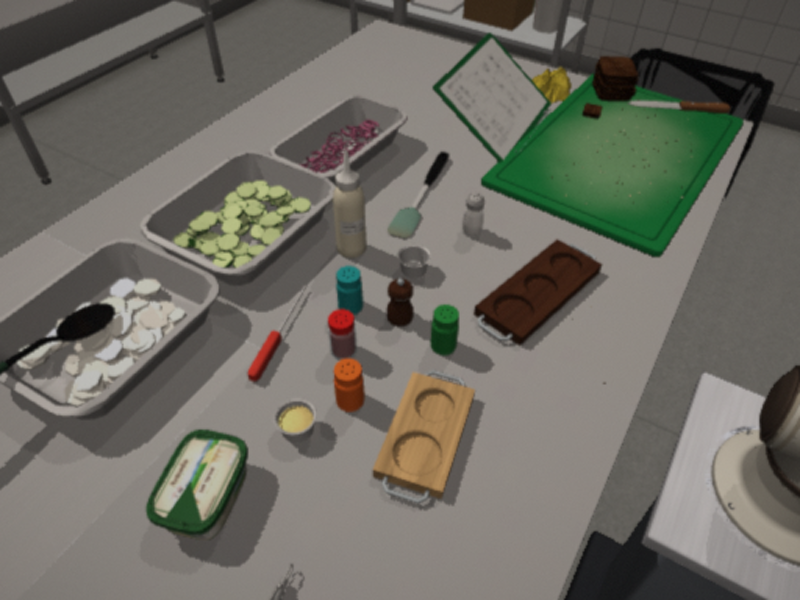

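The top view (800x600 pixels) shows:

- **Pale board:** at (262,402), wide recess on the left.
- **Dark board:** at (507,425), wide recess on the left.
- **Mustard cup:** (206,287).
- **Empty cup:** (462,276).
- **Salt shaker:** (573,302).
- **Pepper mill:** (387,296).
- **Dressing bottle:** (460,180).

Jar candidates are red (310,266), orange (257,310), turquoise (372,238) and green (374,362). The red cap fits `chilli_jar`.

```bash
cat > m.py <<'E'
from h import *
im=cv2.imread("pics/top.png");c=eyes.calibration("top");hsv=cv2.cvtColor(im,cv2.COLOR_BGR2HSV)
def blob(lo,hi,x,y,r,k=3):
    m=cv2.inRange(hsv,lo,hi);w=np.zeros_like(m);cv2.circle(w,(int(x*.64),int(y*.64)),int(r),255,-1);m&=w
    m=cv2.morphologyEx(m,cv2.MORPH_CLOSE,np.ones((k,k)))
    cs,_=cv2.findContours(m,0,2);return max(cs,key=cv2.contourArea)
def show(n,ct,z):
    (u,v),r=cv2.minEnclosingCircle(ct);p=ray(c,u,v,z);q=ray(c,u+r,v,z);print(n,(round(u,1),round(v,1)),p.round(4),"d",round(2000*np.linalg.norm(p-q),1))
for n,lo,hi,x,y,z in[("red",(0,150,90),(5,255,255),310,263,.08),("teal",(85,120,60),(100,255,255),372,232,.08),("orange",(6,150,90),(18,255,255),252,306,.08),("green",(50,120,50),(75,255,255),374,360,.08),("mustard",(20,90,120),(34,255,255),206,287,.034)]:
    show(n,blob(lo,hi,x,y,16),z)
for n,ct in(("pale",blob((8,80,90),(25,255,255),262,402,55)),("dark",blob((0,70,20),(15,255,110),507,425,70,9))):
    (u,v),s,a=cv2.minAreaRect(ct);b=[ray(c,*p,.022) for p in cv2.boxPoints(((u,v),s,a))];p=ray(c,u,v,.022)
    e=max((b[1]-b[0],b[2]-b[1]),key=np.linalg.norm);e=e*np.sign(e[1]);print(n,p.round(4),"sides",[round(np.linalg.norm(b[i+1]-b[i])*1000) for i in(0,1)],"ydir deg from +y",np.degrees(np.arctan2(-e[0],e[1])).round(2))
    e/=np.linalg.norm(e);print([(p+e*k).round(4)[:2].tolist() for k in((.042,-.042) if n=="pale" else (.08,0,-.08))])
for n,x,y,z in(("mill",387,292,.092),("empty",462,275,.037),("salt",577,299,.09),("bottle tip",475,146,.218),("bottle base",455,200,.0)):print(n,ray(c,x*.64,y*.64,z).round(4))
def crop(x,y,r=32):return cv2.resize(im[int(y*.64)-r:int(y*.64)+r,int(x*.64)-r:int(x*.64)+r],(390,290),interpolation=cv2.INTER_CUBIC)
cv2.imwrite("pics/crop.png",np.vstack([np.hstack([crop(310,266),crop(387,296)]),np.hstack([crop(462,276),crop(573,302)])]))
E
python3 m.py
```

```text
red (197.7, 168.9) [0.6655 0.1147 0.08  ] d 39.2
teal (237.7, 150.3) [0.7106 0.0278 0.08  ] d 40.4
orange (163.0, 196.5) [0.6019 0.1869 0.08  ] d 44.7
green (239.0, 231.0) [0.5318 0.0191 0.08  ] d 39.8
mustard (131.5, 183.0) [0.6366 0.2714 0.034 ] d 47.7
pale [0.4723 0.1829 0.022 ] sides [183, 103] ydir deg from +y 12.73
[[0.463, 0.2239], [0.4815, 0.1419]]
dark [ 0.4442 -0.1796  0.022 ] sides [99, 252] ydir deg from +y -12.91
[[0.4621, -0.1016], [0.4442, -0.1796], [0.4263, -0.2576]]
mill [0.6269 0.0033 0.092 ]
empty [ 0.6645 -0.1082  0.037 ]
salt [ 0.6256 -0.2626  0.09  ]
bottle tip [ 0.79   -0.0976  0.218 ]
bottle base [ 0.7921 -0.1007  0.    ]
```

View pics/crop.png

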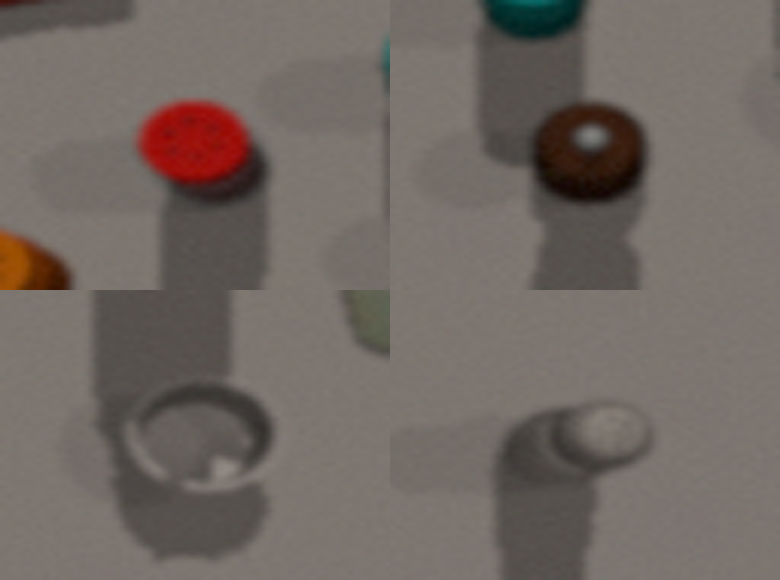

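The enlarged crop shows the red-capped chilli jar, the wooden mill with its knob, the empty steel cup and the salt shaker, so the right things are identified. The mill goes first, into the far narrow recess, then the cups, then the other two tall pieces.

Call:
play_rows:
  plan:
    - [0,[0.6,-0.8,0],[0,0,0]]
    - [0,[1.2,-1.6,0],[0,0,0]]
    - [0,[1.8,-2.4,0],[0,0,0]]
    - [0,[2.4,-3.2,0],[0,0,0]]
    - [0,[3.0,-4.0,0],[0,0,0]]
    - [0,[3.6,-4.8,0],[0,0,0]]
    - [0,[4.2,-5.6,0],[0,0,0]]
    - [0,[4.8,-6.4,0],[0,0,0]]
    - [0,[5.4,-7.2,0],[0,0,0]]
    - [0,[6.0,-8.0,0],[0,0,0]]
  squeeze: 15

```text
clock: 1.35
eef_pos: [0.4743, 0.1988, 0.2363]
ee_rot: [[0.961, -0.278, -0.0], [-0.278, -0.961, -0.0], [-0.0, 0.0, -1.0]]
wrist_force: [1.7, -0.0, 0.7]
gripper_width: 0.0869
gripper_force: 0.0
```

Call:
play_rows:
  plan:
    - [0,[0.6,-0.8,0],[0,0,0]]
    - [0,[1.2,-1.6,0],[0,0,0]]
    - [0,[1.8,-2.4,0],[0,0,0]]
    - [0,[2.4,-3.2,0],[0,0,0]]
    - [0,[2.9,-3.7,-0.4],[0,0,0]]
    - [0,[3.06,-3.94,-1.0],[0,0,0]]
    - [0,[3.06,-3.94,-1.34],[0,0,0]]
    - [0,[3.06,-3.94,-1.34],[0,0,0]]
    - [0,[3.06,-3.94,-1.34],[0,0,0]]
    - [0,[3.06,-3.94,-1.34],[0,0,0]]

```text
clock: 2.6
eef_pos: [0.6273, 0.0041, 0.1712]
ee_rot: [[0.961, -0.277, 0.003], [-0.277, -0.961, 0.0], [0.003, -0.001, -1.0]]
wrist_force: [-1.0, -0.0, 0.4]
gripper_width: 0.0871
gripper_force: 0.0
```

```bash
python3 - <<'E'
from h import *
o=monitor.get_obs();print(o["joints"].round(3),o["eef_pos"].round(4))
c=eyes.calibration("wrist");a=eyes.get_image("wrist");b=eyes.get_image("scene")
print("mill foretold at",proj(c,[.627,.003,.092]))
cv2.imwrite("pics/w1.png",np.hstack([cv2.resize(a,(400,300)),cv2.resize(b,(400,300))]))
E
```

```text
[ 0.264  0.437 -0.08   0.    -1.05   1.026] [0.6273 0.0041 0.1712]
mill foretold at (np.float64(258.1112682512069), np.float64(208.62924110735287))
```

View pics/w1.png

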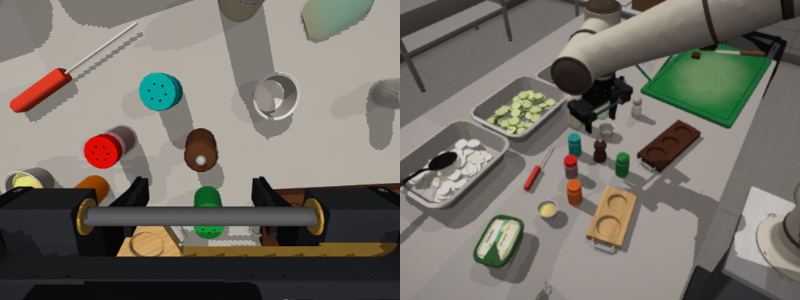

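The wrist view shows the mill knob at (200,160) on the half-size picture, within about 2 mm of where I predicted it. The fingers straddle free table.

Call:
play_rows:
  plan:
    - [0,[0,0,-0.7],[0,0,0]]
    - [0,[0,0,-1.4],[0,0,0]]
    - [0,[0,0,-1.9],[0,0,0]]
    - [0,[0,0,-2.18],[0,0,0]]
    - [0,[0,0,-2.18],[0,0,0]]
    - [255,[0,0,-2.18],[0,0,0]]
    - [255,[0,0,-2.18],[0,0,0]]
    - [255,[0,0,-2.18],[0,0,0]]
    - [255,[0,0,-2.18],[0,0,0]]
    - [255,[0,0,-2.18],[0,0,0]]
  squeeze: 15

```text
clock: 3.95
eef_pos: [0.6268, 0.0033, 0.0607]
ee_rot: [[0.961, -0.278, 0.0], [-0.278, -0.961, 0.0], [0.0, -0.0, -1.0]]
wrist_force: [0.0, -0.2, 0.0]
gripper_width: 0.0449
gripper_force: 0.0
```

Call:
play_rows:
  plan:
    - [255,[0,0,0],[0,0,0]]
    - [255,[0,0,0],[0,0,0]]
    - [255,[0,0,0],[0,0,0]]
    - [255,[0,0,0.2],[0,0,0]]
    - [255,[0,0,0.6],[0,0,0]]
    - [255,[0,0,1.1],[0,0,0]]
    - [255,[0,0,1.6],[0,0,0]]
    - [255,[0,0,2.1],[0,0,0]]
    - [255,[0,0,2.4],[0,0,0]]
    - [255,[0,0,2.4],[0,0,0]]
  squeeze: 20

```text
clock: 5.2
eef_pos: [0.6272, 0.0034, 0.1818]
ee_rot: [[0.961, -0.278, 0.002], [-0.278, -0.961, 0.001], [0.002, -0.001, -1.0]]
wrist_force: [0.8, -0.3, -0.8]
gripper_width: 0.0407
gripper_force: 20.0
```

Call:
play_rows:
  plan:
    - [255,[-0.3,-0.4,0],[0,0,0]]
    - [255,[-0.8,-1.05,0],[0,0,0]]
    - [255,[-1.4,-1.8,0],[0,0,0]]
    - [255,[-2.0,-2.6,0],[0,0,0]]
    - [255,[-2.6,-3.4,0],[0,0,0]]
    - [255,[-3.2,-4.15,0],[0,0,0]]
    - [255,[-3.7,-4.8,0],[0,0,0]]
    - [255,[-4.0,-5.2,0],[0,0,0]]
    - [255,[-4.02,-5.22,-0.4],[0,0,0]]
    - [255,[-4.02,-5.22,-0.8],[0,0,0]]

```text
clock: 6.45
eef_pos: [0.4246, -0.2578, 0.1392]
ee_rot: [[0.96, -0.28, -0.001], [-0.28, -0.96, 0.001], [-0.002, -0.0, -1.0]]
wrist_force: [-0.1, 0.6, -1.3]
gripper_width: 0.0411
gripper_force: 20.0
```

```bash
python3 - <<'E'
from h import *
o=monitor.get_obs();print(o["joints"].round(3),o["eef_pos"].round(4))
a=eyes.get_image("wrist");b=eyes.get_image("scene")
c=eyes.calibration("scene");u,v=map(int,proj(c,[.426,-.2576,.06]));print(u,v)
cv2.imwrite("pics/w2.png",np.hstack([cv2.resize(a,(400,300)),cv2.resize(b[max(v-75,0):v+75,max(0,u-100):u+100],(400,300))]))
E
```

```text
[-2.180e-01  2.690e-01 -4.370e-01 -1.000e-03 -8.670e-01  1.506e+00] [ 0.4246 -0.2578  0.1392]
365 157
```

View pics/w2.png

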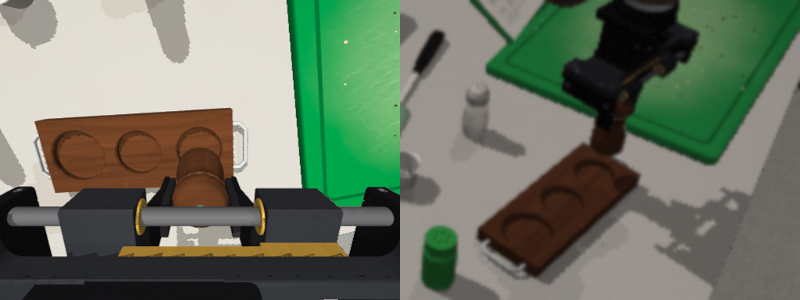

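```bash
python3 - <<'E'
from h import *
c=eyes.calibration("wrist")
for p in((78,155),(138.5,152),(200,147)):print(ray(c,p[0]*1.28,p[1]*1.28,.022).round(4))
E
```

```text
[ 0.4653 -0.1019  0.022 ]
[ 0.4469 -0.1796  0.022 ]
[ 0.4309 -0.2586  0.022 ]
```

The wrist view shows the held mill upright over the far recess at (200,147). The recess centres agree with the top view to 2–3 mm, so I lower it.

Call:
play_rows:
  plan:
    - [255,[0.05,0,-0.3],[0,0,0]]
    - [255,[0.05,0,-0.7],[0,0,0]]
    - [255,[0.05,0,-1.0],[0,0,0]]
    - [255,[0.05,0,-1.2],[0,0,0]]
    - [255,[0.05,0,-1.28],[0,0,0]]
    - [255,[0.05,0,-1.34],[0,0,0]]
    - [255,[0.05,0,-1.34],[0,0,0]]
    - [100,[0.05,0,-1.34],[0,0,0]]
    - [40,[0.05,0,-1.34],[0,0,0]]
    - [0,[0.05,0,-1.34],[0,0,0]]

```text
clock: 7.8
eef_pos: [0.4285, -0.2577, 0.0739]
ee_rot: [[0.961, -0.278, 0.001], [-0.278, -0.961, -0.0], [0.001, 0.0, -1.0]]
wrist_force: [0.2, 0.1, -0.1]
gripper_width: 0.0633
gripper_force: 0.0
```

Call:
play_rows:
  plan:
    - [0,[0,0,0],[0,0,0]]
    - [0,[0,0,0],[0,0,0]]
    - [0,[0,0,0.4],[0,0,0]]
    - [0,[0,0,0.8],[0,0,0]]
    - [0,[0,0,1.4],[0,0,0]]
    - [0,[0,0,2.0],[0,0,0]]
    - [0,[0,0,2.6],[0,0,0]]
    - [0,[0.4,1.0,3.0],[0,0,-1]]
    - [0,[0.8,2.0,3.0],[0,0,-2]]
    - [0,[1.2,3.0,3.0],[0,0,-3]]

```text
clock: 9.05
eef_pos: [0.4872, -0.1106, 0.2241]
ee_rot: [[0.699, -0.715, 0.001], [-0.715, -0.699, 0.0], [0.001, -0.001, -1.0]]
wrist_force: [1.1, -0.0, -0.1]
gripper_width: 0.0871
gripper_force: 0.0
```

```bash
cat > ck.py <<'E'
import sys;from h import *
o=monitor.get_obs();print(o["joints"].round(2),o["eef_pos"].round(4))
f=sys.argv[1]
im=eyes.get_image("top");cv2.imwrite("pics/top_"+f,im)
b=eyes.get_image("scene");cv2.imwrite("pics/"+f,np.hstack([cv2.resize(im[150:330,60:400],(400,212)),cv2.resize(b[90:330,150:512],(320,212))]))
E
python3 ck.py c1.png
```

```text
[ 0.1   0.18 -0.31 -0.   -1.08  0.67] [ 0.4872 -0.1106  0.2241]
```

View pics/c1.png

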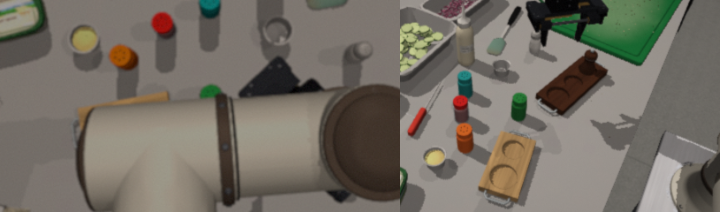

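The mill stands upright in the far recess of the dark board (scene crop, about (590,60)). Next is the mustard cup.

Call:
play_rows:
  plan:
    - [0,[0.3,0.8,0],[0,0,-0.5]]
    - [0,[0.6,1.6,0],[0,0,-1.0]]
    - [0,[0.9,2.4,0],[0,0,-1.5]]
    - [0,[1.3,3.3,0],[0,0,-2.0]]
    - [0,[1.7,4.2,0],[0,0,-2.5]]
    - [0,[2.0,5.1,0],[0,0,-3.0]]
    - [0,[2.4,6.0,0],[0,0,-3.5]]
    - [0,[2.7,6.9,0],[0,0,-4.0]]
    - [0,[2.97,7.58,-0.5],[0,0,-4.4]]
    - [0,[2.97,7.58,-1.08],[0,0,-4.4]]

```text
clock: 10.4
eef_pos: [0.6361, 0.2692, 0.1681]
ee_rot: [[0.014, -1.0, 0.001], [-1.0, -0.014, 0.001], [-0.001, -0.001, -1.0]]
wrist_force: [0.6, -0.0, -0.3]
gripper_width: 0.0869
gripper_force: 0.0
```

Call:
play_rows:
  plan:
    - [0,[0,0,0],[0,0,0]]
    - [0,[0,0,0],[0,0,0]]
    - [0,[0,0,0],[0,0,0]]
    - [0,[0,0,0],[0,0,0]]
    - [0,[0,0,-0.2],[0,0,0]]
    - [0,[0,0,-0.4],[0,0,0]]
    - [0,[0,0,-0.5],[0,0,0]]
    - [0,[0,0,-0.5],[0,0,0]]
    - [0,[0,0,-0.5],[0,0,0]]
    - [0,[0,0,-0.5],[0,0,0]]

```text
clock: 11.65
eef_pos: [0.6355, 0.2672, 0.1449]
ee_rot: [[0.012, -1.0, 0.001], [-1.0, -0.012, 0.0], [-0.0, -0.001, -1.0]]
wrist_force: [0.1, 0.1, -0.5]
gripper_width: 0.0869
gripper_force: 0.0
```

```bash
cat > wr.py <<'E'
import sys;from h import *
o=monitor.get_obs();print(o["joints"].round(2),o["eef_pos"].round(4))
f,x,y,z=sys.argv[1],*map(float,sys.argv[2:5])
c=eyes.calibration("wrist");a=eyes.get_image("wrist")
print("foretold",np.round(proj(c,[x,y,z]),1))
cv2.imwrite("pics/"+f,a)
E
python3 wr.py w3.png .637 .271 .037
```

```text
[ 0.63  0.56  0.06  0.   -1.07 -0.62] [0.6355 0.2672 0.1449]
foretold [256. 201.]
```

View pics/w3.png

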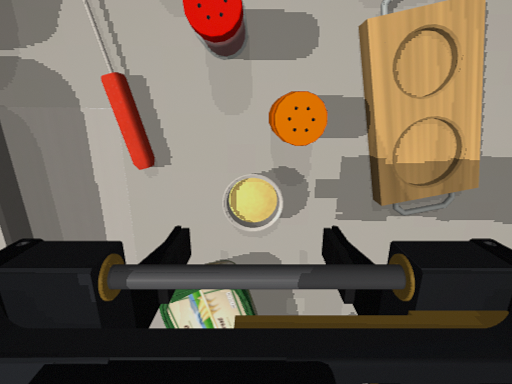

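The mustard cup's rim is centred at (253,201), against a prediction of (256,201). The fingers will come down beside it on clear table.

Call:
play_rows:
  plan:
    - [0,[0,0.08,-0.6],[0,0,0]]
    - [0,[0,0.08,-1.2],[0,0,0]]
    - [0,[0,0.08,-1.8],[0,0,0]]
    - [0,[0,0.08,-2.15],[0,0,0]]
    - [0,[0,0.08,-2.26],[0,0,0]]
    - [0,[0,0.08,-2.26],[0,0,0]]
    - [80,[0,0.08,-2.26],[0,0,0]]
    - [255,[0,0.08,-2.26],[0,0,0]]
    - [255,[0,0.08,-2.26],[0,0,0]]
    - [255,[0,0.08,-2.26],[0,0,0]]
  squeeze: 12

```text
clock: 12.95
eef_pos: [0.6357, 0.2712, 0.0322]
ee_rot: [[0.012, -1.0, 0.001], [-1.0, -0.012, 0.001], [-0.001, -0.001, -1.0]]
wrist_force: [-0.9, 0.4, 2.0]
gripper_width: 0.057
gripper_force: 12.0
```

```bash
python3 - <<'E'
from h import *
c=eyes.calibration("wrist");o=monitor.get_obs();print(o["eef_pos"],o["gripper_width"],o["gripper_force"],o["wrist_force"])
E
```

```text
[0.63568814 0.27120673 0.03216311] 0.05697537422256969 12.016026521741878 [-0.85586351  0.39717506  2.01201546]
```

Call:
play_rows:
  plan:
    - [255,[0,0,0],[0,0,0]]
    - [255,[0,0,0],[0,0,0]]
    - [255,[0,0,0.05],[0,0,0]]
    - [255,[0,0,0.15],[0,0,0]]
    - [255,[0,0,0.3],[0,0,0]]
    - [255,[0,0,0.5],[0,0,0]]
    - [255,[0,0,0.75],[0,0,0]]
    - [255,[0,0,1.0],[0,0,0]]
    - [255,[0,0,1.1],[0,0,0]]
    - [255,[0,0,1.1],[0,0,0]]
  squeeze: 18

```text
clock: 14.2
eef_pos: [0.6355, 0.2711, 0.0872]
ee_rot: [[0.012, -1.0, 0.001], [-1.0, -0.012, 0.001], [-0.001, -0.001, -1.0]]
wrist_force: [-0.3, 0.5, -0.5]
gripper_width: 0.0563
gripper_force: 18.0
```

```bash
python3 - <<'E'
from h import *
a=eyes.get_image("wrist");b=eyes.get_image("scene")
c=eyes.calibration("scene");u,v=map(int,proj(c,[.637,.271,.08]));print(u,v)
cv2.imwrite("pics/w4.png",np.hstack([cv2.resize(a[120:320,120:387],(400,300),interpolation=2),cv2.resize(b[max(v-60,0):v+60,max(0,u-80):u+80],(400,300),interpolation=2)]))
E
```

```text
187 254
```

View pics/w4.png

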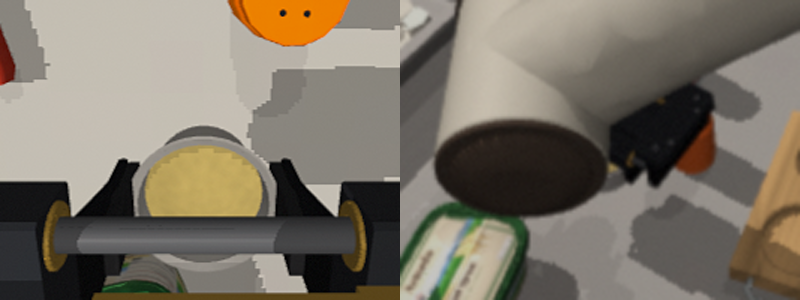

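The mustard cup is held level between the pads (left half, centre (203,200)), and the orange jar hasn't moved.

Call:
play_rows:
  plan:
    - [255,[0,0,0.4],[0,0,0]]
    - [255,[0,0,0.9],[0,0,0]]
    - [255,[-0.1,-0.2,1.3],[0,0,0]]
    - [255,[-0.3,-0.65,1.5],[0,0,0]]
    - [255,[-0.6,-1.3,1.5],[0,0,0]]
    - [255,[-0.9,-2.0,1.5],[0,0,0]]
    - [255,[-1.25,-2.7,1.5],[0,0,0]]
    - [255,[-1.6,-3.4,1.5],[0,0,0]]
    - [255,[-1.9,-4.1,1.5],[0,0,0]]
    - [255,[-2.2,-4.8,1.5],[0,0,0]]

```text
clock: 15.55
eef_pos: [0.5239, 0.0294, 0.1616]
ee_rot: [[0.012, -1.0, -0.001], [-1.0, -0.012, -0.0], [0.0, 0.001, -1.0]]
wrist_force: [0.7, -0.3, -0.5]
gripper_width: 0.0559
gripper_force: 18.0
```

Call:
play_rows:
  plan:
    - [255,[-0.3,-0.7,0],[0,0,0]]
    - [255,[-0.6,-1.35,0],[0,0,0]]
    - [255,[-0.85,-1.9,0],[0,0,0]]
    - [255,[-1.05,-2.3,0],[0,0,0]]
    - [255,[-1.18,-2.55,0],[0,0,0]]
    - [255,[-1.22,-2.64,0],[0,0,0]]
    - [255,[-1.24,-2.66,-0.3],[0,0,0]]
    - [255,[-1.24,-2.66,-0.8],[0,0,0]]
    - [255,[-1.24,-2.66,-1.2],[0,0,0]]
    - [255,[-1.24,-2.66,-1.4],[0,0,0]]

```text
clock: 16.8
eef_pos: [0.4631, -0.1017, 0.0906]
ee_rot: [[0.013, -1.0, -0.002], [-1.0, -0.013, -0.0], [0.0, 0.002, -1.0]]
wrist_force: [-0.8, 0.0, -1.1]
gripper_width: 0.056
gripper_force: 18.0
```

```bash
python3 wr.py w5.png .4635 -.102 .022
```

```text
[ 0.13  0.3  -0.55 -0.   -0.72 -0.11] [ 0.4631 -0.1017  0.0906]
foretold [257.1 210.8]
```

View pics/w5.png

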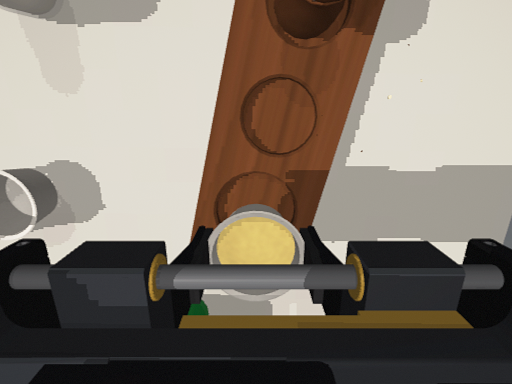

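The wide recess spans columns 217–296 with its top at row 172, so its centre is about (256,211). That matches the prediction, so I lower and release.

Call:
play_rows:
  plan:
    - [255,[0,0,-0.3],[0,0,0]]
    - [255,[0,0,-0.55],[0,0,0]]
    - [255,[0,0,-0.75],[0,0,0]]
    - [255,[0,0,-0.85],[0,0,0]]
    - [255,[0,0,-0.91],[0,0,0]]
    - [255,[0,0,-0.91],[0,0,0]]
    - [100,[0,0,-0.91],[0,0,0]]
    - [60,[0,0,-0.91],[0,0,0]]
    - [0,[0,0,-0.91],[0,0,0]]
    - [0,[0,0,-0.91],[0,0,0]]

```text
clock: 18.1
eef_pos: [0.4635, -0.102, 0.0462]
ee_rot: [[0.012, -1.0, 0.001], [-1.0, -0.012, -0.0], [0.0, -0.001, -1.0]]
wrist_force: [-0.3, 0.0, -0.9]
gripper_width: 0.0779
gripper_force: 0.0
```

Call:
play_rows:
  plan:
    - [0,[0,0,0],[0,0,0]]
    - [0,[0,0,0.2],[0,0,0]]
    - [0,[0,0,0.6],[0,0,0]]
    - [0,[0,0,1.2],[0,0,0]]
    - [0,[0,0,1.8],[0,0,0]]
    - [0,[0,0,2.4],[0,0,0]]
    - [0,[0.6,0,2.6],[0,0,0.8]]
    - [0,[1.4,0,2.6],[0,0,1.6]]
    - [0,[2.2,0,2.6],[0,0,2.4]]
    - [0,[3.0,-0.05,2.6],[0,0,3.2]]

```text
clock: 19.35
eef_pos: [0.6145, -0.1045, 0.1769]
ee_rot: [[0.544, -0.839, 0.001], [-0.839, -0.544, 0.0], [0.0, -0.001, -1.0]]
wrist_force: [-0.5, -0.7, 0.4]
gripper_width: 0.0869
gripper_force: 0.0
```

```bash
python3 - <<'E'
from h import *
o=monitor.get_obs();print(o["joints"].round(2),o["eef_pos"].round(4))
E
```

```text
[ 0.09  0.43 -0.08  0.   -1.06  0.48] [ 0.6145 -0.1045  0.1769]
```

```bash
python3 - <<'E'
from h import *
o=monitor.get_obs();c=eyes.calibration("wrist");R=np.array(c["R"]);p=-R.T@c["t"]
print((o["ee_rot"].T@(p-o["eef_pos"])).round(3), (o["ee_rot"].T@R[2]).round(3))
E
```

```text
[ 0.082 -0.002 -0.149] [-0.295  0.001  0.956]
```

Call:
play_rows:
  plan:
    - [0,[0.1,0,0],[0,0,-0.9]]
    - [0,[0.3,0,0],[0,0,-1.9]]
    - [0,[0.5,0,0],[0,0,-2.9]]
    - [0,[0.7,0,0],[0,0,-3.9]]
    - [0,[0.9,0,0],[0,0,-4.9]]
    - [0,[1.0,-0.07,0],[0,0,-5.9]]
    - [0,[1.0,-0.07,0],[0,0,-6.9]]
    - [0,[1.0,-0.07,-0.2],[0,0,-7.8]]
    - [0,[1.0,-0.07,-0.4],[0,0,-8.3]]
    - [0,[1.0,-0.07,-0.5],[0,0,-8.3]]

```text
clock: 20.6
eef_pos: [0.663, -0.108, 0.151]
ee_rot: [[-0.769, -0.639, -0.001], [-0.639, 0.769, 0.0], [0.0, 0.0, -1.0]]
wrist_force: [0.2, -0.4, 1.0]
gripper_width: 0.0868
gripper_force: 0.0
```

```bash
python3 wr.py w6.png .6645 -.108 .037
```

```text
[ 0.08  0.53  0.02 -0.   -1.06 -0.96] [ 0.663 -0.108  0.151]
foretold [255.8 195.8]
```

View pics/w6.png

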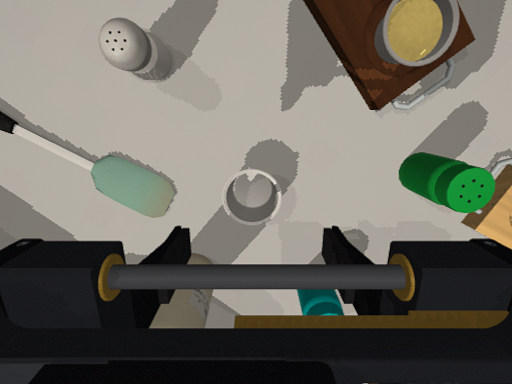

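The empty cup's rim is centred at (251,196), predicted (256,196). The spatula edge (175,205) and the bottle (180,290) stay clear of the fingers.

Call:
play_rows:
  plan:
    - [0,[0.06,-0.03,-0.6],[0,0,0]]
    - [0,[0.06,-0.03,-1.2],[0,0,0]]
    - [0,[0.06,-0.03,-1.8],[0,0,0]]
    - [0,[0.06,-0.03,-2.2],[0,0,0]]
    - [0,[0.06,-0.03,-2.38],[0,0,0]]
    - [0,[0.06,-0.03,-2.38],[0,0,0]]
    - [80,[0.06,-0.03,-2.38],[0,0,0]]
    - [255,[0.06,-0.03,-2.38],[0,0,0]]
    - [255,[0.06,-0.03,-2.38],[0,0,0]]
    - [255,[0.06,-0.03,-2.38],[0,0,0]]
  squeeze: 15

```text
clock: 21.9
eef_pos: [0.6665, -0.1095, 0.0324]
ee_rot: [[-0.769, -0.639, 0.001], [-0.639, 0.769, -0.0], [-0.001, -0.0, -1.0]]
wrist_force: [0.8, 0.1, 0.3]
gripper_width: 0.055
gripper_force: 2.3
```

Call:
play_rows:
  plan:
    - [255,[0,0,0],[0,0,0]]
    - [255,[0,0,0],[0,0,0]]
    - [255,[0,0,0.1],[0,0,0]]
    - [255,[0,0,0.4],[0,0,0]]
    - [255,[0,0,0.9],[0,0,0]]
    - [255,[0,0,1.5],[0,0,0]]
    - [255,[0,0,2.1],[0,0,0]]
    - [255,[0,0,2.6],[0,0,0]]
    - [255,[-0.3,0.4,2.6],[0,0,0]]
    - [255,[-0.7,1.1,2.6],[0,0,0]]

```text
clock: 23.15
eef_pos: [0.6313, -0.0547, 0.1633]
ee_rot: [[-0.771, -0.637, 0.002], [-0.637, 0.771, 0.0], [-0.002, -0.001, -1.0]]
wrist_force: [-0.3, 0.1, -0.6]
gripper_width: 0.0538
gripper_force: 15.6
```

Call:
play_rows:
  plan:
    - [255,[-0.4,0.7,0],[0,0,0.6]]
    - [255,[-0.8,1.4,0],[0,0,1.2]]
    - [255,[-1.3,2.1,0],[0,0,1.8]]
    - [255,[-1.7,2.8,0],[0,0,2.4]]
    - [255,[-2.1,3.5,0],[0,0,3.0]]
    - [255,[-2.5,4.2,0],[0,0,3.6]]
    - [255,[-2.9,4.8,0],[0,0,4.2]]
    - [255,[-3.2,5.3,0],[0,0,4.8]]
    - [255,[-3.37,5.57,-0.4],[0,0,5.0]]
    - [255,[-3.37,5.57,-1.0],[0,0,5.0]]

```text
clock: 24.4
eef_pos: [0.4632, 0.2259, 0.1136]
ee_rot: [[-0.003, -1.0, 0.004], [-1.0, 0.003, 0.003], [-0.003, -0.004, -1.0]]
wrist_force: [0.9, 0.2, -0.9]
gripper_width: 0.0537
gripper_force: 15.7
```

Call:
play_rows:
  plan:
    - [255,[0,0,0],[0,0,0]]
    - [255,[0,0,-0.2],[0,0,0]]
    - [255,[0,0,-0.4],[0,0,0]]
    - [255,[0,0,-0.4],[0,0,0]]
    - [255,[0,0,-0.4],[0,0,0]]
    - [255,[0,0,-0.4],[0,0,0]]
    - [255,[0,0,-0.4],[0,0,0]]
    - [255,[0,0,-0.4],[0,0,0]]
    - [255,[0,0,-0.4],[0,0,0]]
    - [255,[0,0,-0.4],[0,0,0]]

```text
clock: 25.65
eef_pos: [0.4628, 0.224, 0.092]
ee_rot: [[-0.005, -1.0, -0.0], [-1.0, 0.005, -0.0], [0.0, 0.0, -1.0]]
wrist_force: [-0.5, 0.4, -0.5]
gripper_width: 0.0537
gripper_force: 15.7
```

```bash
python3 wr.py w7.png .463 .224 .022;python3 -c "
from h import *
print(proj(eyes.calibration('wrist'),[.4815,.142,.022]))"
```

```text
[ 0.77  0.36 -0.45  0.   -0.76 -0.77] [0.4628 0.224  0.092 ]
foretold [257.4 210.5]
(np.float64(232.9771843957658), np.float64(110.84173061215306))
```

View pics/w7.png

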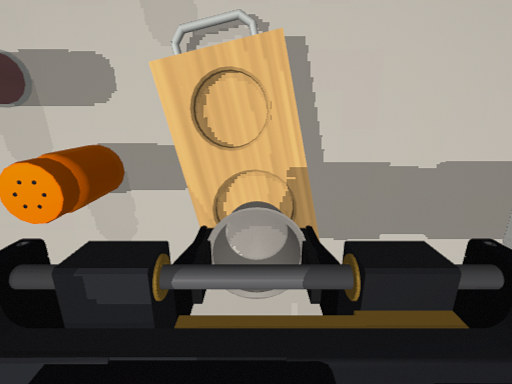

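The wide recess is centred at about (254,209), 3 px left of the prediction. The narrow one is at (231,107). I shift 2 mm and lower.

Call:
play_rows:
  plan:
    - [255,[0.04,-0.03,-0.3],[0,0,0]]
    - [255,[0.04,-0.03,-0.6],[0,0,0]]
    - [255,[0.04,-0.03,-0.8],[0,0,0]]
    - [255,[0.04,-0.03,-0.92],[0,0,0]]
    - [255,[0.04,-0.03,-0.92],[0,0,0]]
    - [100,[0.04,-0.03,-0.92],[0,0,0]]
    - [60,[0.04,-0.03,-0.92],[0,0,0]]
    - [0,[0.04,-0.03,-0.92],[0,0,0]]
    - [0,[0.04,-0.03,-0.92],[0,0,0]]
    - [0,[0.04,-0.03,-0.92],[0,0,0]]

```text
clock: 26.95
eef_pos: [0.4649, 0.2226, 0.0462]
ee_rot: [[-0.005, -1.0, 0.0], [-1.0, 0.005, 0.0], [-0.0, -0.0, -1.0]]
wrist_force: [-0.5, 0.1, 0.1]
gripper_width: 0.0838
gripper_force: 0.0
```

Call:
play_rows:
  plan:
    - [0,[0,0,0.2],[0,0,0]]
    - [0,[0,0,0.7],[0,0,0]]
    - [0,[0,0,1.4],[0,0,0]]
    - [0,[0,0,2.1],[0,0,0]]
    - [0,[0.6,-0.3,2.5],[0,0,0]]
    - [0,[1.3,-0.7,2.5],[0,0,0]]
    - [0,[2.0,-1.1,2.5],[0,0,0]]
    - [0,[2.8,-1.5,2.5],[0,0,0]]
    - [0,[3.5,-1.9,2.5],[0,0,0]]
    - [0,[4.02,-2.16,2.5],[0,0,0]]

```text
clock: 28.2
eef_pos: [0.6671, 0.1133, 0.1715]
ee_rot: [[-0.006, -1.0, 0.0], [-1.0, 0.006, 0.0], [-0.0, -0.0, -1.0]]
wrist_force: [-0.0, 0.6, 0.0]
gripper_width: 0.087
gripper_force: 0.0
```

Call:
play_rows:
  plan:
    - [0,[0,0,0],[0,0,0]]
    - [0,[0,0,0],[0,0,0]]
    - [0,[0,0,0],[0,0,0]]
    - [0,[0,0,0],[0,0,0]]
    - [0,[0,0,0],[0,0,0]]
    - [0,[0,0,0],[0,0,0]]
    - [0,[0,0,0],[0,0,0]]
    - [0,[0,0,0],[0,0,0]]
    - [0,[0,0,0],[0,0,0]]
    - [0,[0,0,0],[0,0,0]]

```text
clock: 29.45
eef_pos: [0.6658, 0.1145, 0.171]
ee_rot: [[-0.005, -1.0, -0.0], [-1.0, 0.005, -0.0], [0.0, 0.0, -1.0]]
wrist_force: [-1.0, -0.9, 0.1]
gripper_width: 0.0875
gripper_force: 0.0
```

```bash
python3 wr.py w8.png .6655 .1147 .08; python3 - <<'E'
from h import *
a=cv2.cvtColor(cv2.imread("pics/w8.png"),cv2.COLOR_BGR2HSV);m=cv2.inRange(a,(0,170,150),(5,255,255));cs,_=cv2.findContours(m,0,2)
for k in cs:
    if cv2.contourArea(k)>300:
        (u,v),r=cv2.minEnclosingCircle(k);print(u,v,r,cv2.contourArea(k),ray(eyes.calibration("wrist"),u,v,.08).round(4))
E
```

```text
[ 0.41  0.52  0.05  0.   -1.11 -0.41] [0.6658 0.1145 0.171 ]
foretold [257.9 203. ]
254.5 203.0 21.10104751586914 1280.0 [0.6686 0.1147 0.08  ]
```

The red cap sits at (254,203), within 3 mm of the prediction. I descend on the chilli jar.

Call:
play_rows:
  plan:
    - [0,[0.04,0,-0.6],[0,0,0]]
    - [0,[0.04,0,-1.2],[0,0,0]]
    - [0,[0.04,0,-1.8],[0,0,0]]
    - [0,[0.04,0,-2.3],[0,0,0]]
    - [0,[0.04,0,-2.62],[0,0,0]]
    - [0,[0.04,0,-2.62],[0,0,0]]
    - [80,[0.04,0,-2.62],[0,0,0]]
    - [255,[0.04,0,-2.62],[0,0,0]]
    - [255,[0.04,0,-2.62],[0,0,0]]
    - [255,[0.04,0,-2.62],[0,0,0]]
  squeeze: 20

```text
clock: 30.75
eef_pos: [0.668, 0.1146, 0.0405]
ee_rot: [[-0.005, -1.0, 0.001], [-1.0, 0.005, 0.0], [-0.0, -0.001, -1.0]]
wrist_force: [-0.3, 0.3, 0.4]
gripper_width: 0.055
gripper_force: 0.0
```

Call:
play_rows:
  plan:
    - [255,[0,0,0],[0,0,0]]
    - [255,[0,0,0],[0,0,0]]
    - [255,[0,0,0],[0,0,0]]
    - [255,[0,0,0.1],[0,0,0]]
    - [255,[0,0,0.4],[0,0,0]]
    - [255,[0,0,0.9],[0,0,0]]
    - [255,[0,0,1.5],[0,0,0]]
    - [255,[0,0,2.1],[0,0,0]]
    - [255,[0,0,2.6],[0,0,0]]
    - [255,[0,0,2.8],[0,0,0]]

```text
clock: 32.0
eef_pos: [0.6687, 0.1148, 0.183]
ee_rot: [[-0.005, -1.0, 0.004], [-1.0, 0.005, 0.001], [-0.001, -0.004, -1.0]]
wrist_force: [-0.5, -0.0, -1.9]
gripper_width: 0.0434
gripper_force: 20.0
```

Call:
play_rows:
  plan:
    - [255,[-0.3,-0.4,0],[0,0,0]]
    - [255,[-0.8,-1.1,0],[0,0,0]]
    - [255,[-1.3,-1.8,0],[0,0,0]]
    - [255,[-1.9,-2.5,0],[0,0,0]]
    - [255,[-2.5,-3.3,0],[0,0,0]]
    - [255,[-3.1,-4.1,0],[0,0,0]]
    - [255,[-3.6,-4.8,0],[0,0,0]]
    - [255,[-4.1,-5.4,0],[0,0,0]]
    - [255,[-4.35,-5.8,0],[0,0,0]]
    - [255,[-4.44,-5.89,-0.2],[0,0,0]]

```text
clock: 33.25
eef_pos: [0.4453, -0.1809, 0.1703]
ee_rot: [[-0.007, -1.0, 0.002], [-1.0, 0.007, -0.0], [0.0, -0.002, -1.0]]
wrist_force: [-0.0, 0.4, -1.1]
gripper_width: 0.0432
gripper_force: 20.0
```

Call:
play_rows:
  plan:
    - [255,[0,0,-0.3],[0,0,0]]
    - [255,[0,0,-0.6],[0,0,0]]
    - [255,[0,0,-0.8],[0,0,0]]
    - [255,[0,0,-0.8],[0,0,0]]
    - [255,[0,0,-0.8],[0,0,0]]
    - [255,[0,0,-0.8],[0,0,0]]
    - [255,[0,0,-0.8],[0,0,0]]
    - [255,[0,0,-0.8],[0,0,0]]
    - [255,[0,0,-0.8],[0,0,0]]
    - [255,[0,0,-0.8],[0,0,0]]

```text
clock: 34.5
eef_pos: [0.4458, -0.18, 0.1301]
ee_rot: [[-0.005, -1.0, -0.0], [-1.0, 0.005, -0.0], [0.0, 0.0, -1.0]]
wrist_force: [-0.5, 0.3, -1.4]
gripper_width: 0.0431
gripper_force: 20.0
```

```bash
python3 wr.py w9.png .4455 -.1797 .022
```

```text
[-0.04  0.25 -0.49  0.   -0.83  0.04] [ 0.4458 -0.18    0.1301]
foretold [257.7 197.6]
```

View pics/w9.png

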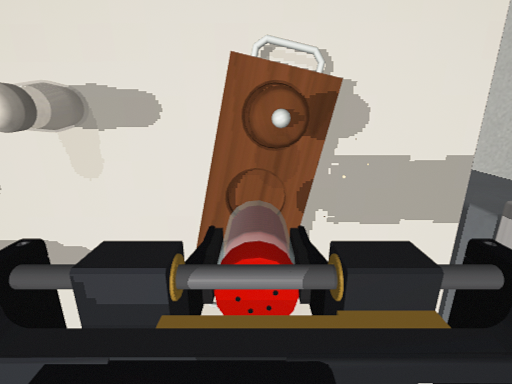

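The middle recess spans columns 227–286 with its top at row 168, so its centre is about (256,198), as predicted. The mill is upright in the far recess at (280,118).

Call:
play_rows:
  plan:
    - [255,[0,0,-0.4],[0,0,0]]
    - [255,[0,0,-0.8],[0,0,0]]
    - [255,[0,0,-1.2],[0,0,0]]
    - [255,[0,0,-1.42],[0,0,0]]
    - [255,[0,0,-1.53],[0,0,0]]
    - [255,[0,0,-1.53],[0,0,0]]
    - [130,[0,0,-1.53],[0,0,0]]
    - [60,[0,0,-1.53],[0,0,0]]
    - [0,[0,0,-1.53],[0,0,0]]
    - [0,[0,0,-1.53],[0,0,0]]

```text
clock: 35.8
eef_pos: [0.446, -0.18, 0.0538]
ee_rot: [[-0.005, -1.0, 0.001], [-1.0, 0.005, -0.0], [0.0, -0.001, -1.0]]
wrist_force: [0.1, 0.5, -0.3]
gripper_width: 0.0659
gripper_force: 0.0
```

Call:
play_rows:
  plan:
    - [0,[0,0,0],[0,0,0]]
    - [0,[0,0,0.3],[0,0,0]]
    - [0,[0,0,0.8],[0,0,0]]
    - [0,[0,0,1.4],[0,0,0]]
    - [0,[0,0,2.0],[0,0,0]]
    - [0,[0.5,-0.2,2.4],[0,0,0]]
    - [0,[1.3,-0.6,2.4],[0,0,0]]
    - [0,[2.1,-1.0,2.4],[0,0,0]]
    - [0,[2.9,-1.4,2.4],[0,0,0]]
    - [0,[3.56,-1.64,2.4],[0,0,0]]

```text
clock: 37.05
eef_pos: [0.625, -0.2629, 0.173]
ee_rot: [[-0.006, -1.0, -0.001], [-1.0, 0.006, 0.0], [-0.0, 0.001, -1.0]]
wrist_force: [0.2, -0.4, 0.5]
gripper_width: 0.0871
gripper_force: 0.0
```

Call:
play_rows:
  plan:
    - [0,[0,0,0],[0,0,0]]
    - [0,[0,0,0],[0,0,0]]
    - [0,[0,0,0],[0,0,0]]
    - [0,[0,0,0],[0,0,0]]
    - [0,[0,0,0],[0,0,0]]
    - [0,[0,0,0],[0,0,0]]
    - [0,[0,0,0],[0,0,0]]
    - [0,[0,0,0],[0,0,0]]
    - [0,[0,0,0],[0,0,0]]
    - [0,[0,0,0],[0,0,0]]

```text
clock: 38.3
eef_pos: [0.6238, -0.262, 0.1735]
ee_rot: [[-0.005, -1.0, -0.0], [-1.0, 0.005, -0.0], [0.0, 0.0, -1.0]]
wrist_force: [0.1, 0.1, 0.5]
gripper_width: 0.0869
gripper_force: 0.0
```

```bash
python3 wr.py w10.png .6226 -.2618 .09
```

```text
[-0.16  0.52  0.06  0.   -1.11  0.15] [ 0.6238 -0.262   0.1735]
foretold [258.9 205.6]
```

View pics/w10.png

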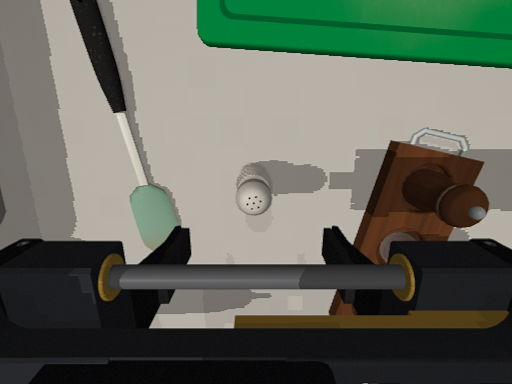

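```bash
python3 - <<'E'
from h import *
c=eyes.calibration("wrist")
for z in(.08,.09):print(ray(c,253.5,196,z).round(4))
t=eyes.calibration("top")
for p in((368.8,192.8),(369.3,191.5)):print(ray(t,*p,.088).round(4))
E
```

```text
[ 0.6275 -0.2679  0.08  ]
[ 0.6274 -0.271   0.09  ]
[ 0.6227 -0.2622  0.088 ]
[ 0.6256 -0.2633  0.088 ]
```

The salt shaker's cap holes are centred at (255,203). That puts it at about (0.626,-0.2645), so I shift slightly and grasp.

Call:
play_rows:
  plan:
    - [0,[0.05,-0.05,-0.6],[0,0,0]]
    - [0,[0.05,-0.05,-1.2],[0,0,0]]
    - [0,[0.05,-0.05,-1.8],[0,0,0]]
    - [0,[0.05,-0.05,-2.3],[0,0,0]]
    - [0,[0.05,-0.05,-2.53],[0,0,0]]
    - [0,[0.05,-0.05,-2.53],[0,0,0]]
    - [80,[0.05,-0.05,-2.53],[0,0,0]]
    - [255,[0.05,-0.05,-2.53],[0,0,0]]
    - [255,[0.05,-0.05,-2.53],[0,0,0]]
    - [255,[0.05,-0.05,-2.53],[0,0,0]]

```text
clock: 39.6
eef_pos: [0.6264, -0.2645, 0.0475]
ee_rot: [[-0.005, -1.0, 0.001], [-1.0, 0.005, -0.0], [0.0, -0.001, -1.0]]
wrist_force: [1.2, -0.5, 0.2]
gripper_width: 0.0544
gripper_force: 0.0
```

Call:
play_rows:
  plan:
    - [255,[0,0,0],[0,0,0]]
    - [255,[0,0,0],[0,0,0]]
    - [255,[0,0,0],[0,0,0]]
    - [255,[0,0,0.1],[0,0,0]]
    - [255,[0,0,0.4],[0,0,0]]
    - [255,[0,0,0.9],[0,0,0]]
    - [255,[0,0,1.5],[0,0,0]]
    - [255,[0,0,2.1],[0,0,0]]
    - [255,[0,0,2.6],[0,0,0]]
    - [255,[0,0,3.0],[0,0,0]]

```text
clock: 40.85
eef_pos: [0.6265, -0.2646, 0.1997]
ee_rot: [[-0.005, -1.0, 0.002], [-1.0, 0.005, -0.001], [0.001, -0.002, -1.0]]
wrist_force: [0.8, 0.2, -2.0]
gripper_width: 0.0398
gripper_force: 19.7
```

```bash
python3 - <<'E'
from h import *
o=monitor.get_obs();c=eyes.calibration("wrist");a=cv2.cvtColor(eyes.get_image("wrist"),6)
p=o["eef_pos"];cv2.imwrite("pics/held.png",a)
for d in(-.007,0,.007):print(d,np.round(proj(c,[p[0],p[1]-.022+d,p[2]-.0475]),1))
print([(r,int(a[r,247:267].mean())) for r in range(150,250,2)])
E
```

```text
-0.007 [257.8 184.7]
0 [257.9 193.6]
0.007 [257.9 202.4]
[(150, 196), (152, 196), (154, 196), (156, 196), (158, 196), (160, 196), (162, 196), (164, 196), (166, 196), (168, 195), (170, 195), (172, 195), (174, 195), (176, 195), (178, 195), (180, 195), (182, 195), (184, 195), (186, 195), (188, 195), (190, 195), (192, 195), (194, 196), (196, 172), (198, 161), (200, 139), (202, 111), (204, 116), (206, 123), (208, 127), (210, 133), (212, 133), (214, 131), (216, 127), (218, 128), (220, 130), (222, 136), (224, 135), (226, 129), (228, 162), (230, 163), (232, 163), (234, 163), (236, 163), (238, 167), (240, 89), (242, 82), (244, 85), (246, 87), (248, 88)]
```

The foot edge sits about 1.5 mm from where a perfectly centred hold would put it, so the shaker is held well.

Call:
play_rows:
  plan:
    - [255,[-0.2,0.5,0],[0,0,0]]
    - [255,[-0.5,1.3,0],[0,0,0]]
    - [255,[-0.8,2.2,0],[0,0,0]]
    - [255,[-1.1,3.1,0],[0,0,0]]
    - [255,[-1.4,4.1,0],[0,0,0]]
    - [255,[-1.8,5.1,0],[0,0,0]]
    - [255,[-2.15,6.1,0],[0,0,0]]
    - [255,[-2.5,7.0,0],[0,0,0]]
    - [255,[-2.75,7.7,0],[0,0,0]]
    - [255,[-2.86,8.06,0],[0,0,0]]

```text
clock: 42.15
eef_pos: [0.4825, 0.1402, 0.1977]
ee_rot: [[-0.003, -1.0, 0.001], [-1.0, 0.003, 0.001], [-0.001, -0.001, -1.0]]
wrist_force: [0.3, -0.5, -1.7]
gripper_width: 0.0398
gripper_force: 19.7
```

Call:
play_rows:
  plan:
    - [255,[0,0,-0.4],[0,0,0]]
    - [255,[0,0,-0.8],[0,0,0]]
    - [255,[0,0,-1.2],[0,0,0]]
    - [255,[0,0,-1.3],[0,0,0]]
    - [255,[0,0,-1.3],[0,0,0]]
    - [255,[0,0,-1.3],[0,0,0]]
    - [255,[0,0,-1.3],[0,0,0]]
    - [255,[0,0,-1.3],[0,0,0]]
    - [255,[0,0,-1.3],[0,0,0]]
    - [255,[0,0,-1.3],[0,0,0]]

```text
clock: 43.4
eef_pos: [0.4834, 0.1385, 0.1321]
ee_rot: [[-0.005, -1.0, 0.0], [-1.0, 0.005, 0.0], [-0.0, -0.0, -1.0]]
wrist_force: [-0.1, 0.1, -1.2]
gripper_width: 0.0397
gripper_force: 19.7
```

```bash
python3 - <<'E'
from h import *
o=monitor.get_obs();p=o["eef_pos"];print(p)
c=eyes.calibration("wrist");a=eyes.get_image("wrist");g=cv2.cvtColor(a,6);cv2.imwrite("pics/w11.png",a)
print("recess centre",proj(c,[.4835,.1395,.022]),"top edge",proj(c,[.4835,.1395-.029,.022]),proj(c,[.4835+.029,.1395,.022]),proj(c,[.4835-.029,.1395,.022]))
print([(r,int(g[r,252:262].mean())) for r in range(140,210,2)])
r0=int(proj(c,[.4835,.1395-.018,.022])[1]);print(r0,[(k,int(g[r0-1:r0+2,k].mean())) for k in range(205,310,3)])
E
```

```text
[0.48335728 0.13852043 0.1320911 ]
recess centre (np.float64(257.22882407949675), np.float64(197.64339730148964)) top edge (np.float64(257.08552428789363), np.float64(169.16863419380135)) (np.float64(228.3074333806383), np.float64(197.81839464482238)) (np.float64(286.15660345905866), np.float64(197.46836130157357))
[(140, 177), (142, 178), (144, 189), (146, 189), (148, 191), (150, 114), (152, 112), (154, 187), (156, 185), (158, 185), (160, 184), (162, 183), (164, 182), (166, 181), (168, 182), (170, 140), (172, 165), (174, 183), (176, 185), (178, 185), (180, 184), (182, 184), (184, 183), (186, 183), (188, 182), (190, 181), (192, 181), (194, 181), (196, 150), (198, 150), (200, 114), (202, 108), (204, 113), (206, 114), (208, 125)]
180 [(205, 194), (208, 192), (211, 180), (214, 175), (217, 179), (220, 181), (223, 183), (226, 183), (229, 181), (232, 181), (235, 114), (238, 116), (241, 150), (244, 174), (247, 183), (250, 176), (253, 181), (256, 184), (259, 191), (262, 182), (265, 184), (268, 182), (271, 174), (274, 175), (277, 173), (280, 161), (283, 183), (286, 188), (289, 174), (292, 178), (295, 184), (298, 195), (301, 142), (304, 130), (307, 132)]
```

The recess edges are at columns 234–280 and the top at row 170. All are within 1 mm of prediction, so I lower it.

Call:
play_rows:
  plan:
    - [255,[0,0,-0.4],[0,0,0]]
    - [255,[0,0,-0.8],[0,0,0]]
    - [255,[0,0,-1.15],[0,0,0]]
    - [255,[0,0,-1.35],[0,0,0]]
    - [255,[0,0,-1.43],[0,0,0]]
    - [255,[0,0,-1.43],[0,0,0]]
    - [130,[0,0,-1.43],[0,0,0]]
    - [60,[0,0,-1.43],[0,0,0]]
    - [0,[0,0,-1.43],[0,0,0]]
    - [0,[0,0,-1.43],[0,0,0]]

```text
clock: 44.7
eef_pos: [0.4835, 0.1386, 0.0608]
ee_rot: [[-0.005, -1.0, 0.0], [-1.0, 0.005, 0.0], [-0.0, -0.0, -1.0]]
wrist_force: [0.0, -1.0, 0.5]
gripper_width: 0.0652
gripper_force: 0.0
```

Call:
play_rows:
  plan:
    - [0,[0,0,0],[0,0,0]]
    - [0,[0,0,0.3],[0,0,0]]
    - [0,[0,0,0.8],[0,0,0]]
    - [0,[0,0,1.4],[0,0,0]]
    - [0,[0,0,2.0],[0,0,0]]
    - [0,[0,0,2.7],[0,0,0]]
    - [0,[-0.3,0.8,3.2],[0,0,0]]
    - [0,[-0.6,1.7,3.4],[0,0,0]]
    - [0,[-0.9,2.6,3.4],[0,0,0]]
    - [0,[-1.2,3.5,3.4],[0,0,0]]

```text
clock: 45.95
eef_pos: [0.4226, 0.3148, 0.2309]
ee_rot: [[-0.005, -1.0, 0.0], [-1.0, 0.005, 0.001], [-0.001, -0.0, -1.0]]
wrist_force: [1.7, -0.7, -0.5]
gripper_width: 0.0873
gripper_force: 0.0
```

Call:
play_rows:
  plan:
    - [0,[-0.5,0.8,0],[0,0,0]]
    - [0,[-1.0,1.6,0],[0,0,0]]
    - [0,[-1.5,2.4,0],[0,0,0]]
    - [0,[-2.0,3.2,0],[0,0,0]]
    - [0,[-2.5,4.0,0],[0,0,0]]
    - [0,[-3.0,4.8,0],[0,0,0]]
    - [0,[-3.5,5.6,0],[0,0,0]]
    - [0,[-4.0,6.2,0],[0,0,0]]
    - [0,[-4.0,6.2,0],[0,0,0]]
    - [0,[-4.0,6.2,0],[0,0,0]]

```text
clock: 47.2
eef_pos: [0.2234, 0.623, 0.2301]
ee_rot: [[-0.005, -1.0, -0.0], [-1.0, 0.005, -0.001], [0.001, 0.0, -1.0]]
wrist_force: [-0.2, -0.0, -0.3]
gripper_width: 0.087
gripper_force: 0.0
```

```bash
python3 - <<'E'
from h import *
t=eyes.get_image("top");s=eyes.get_image("scene");ct=eyes.calibration("top")
o=monitor.get_obs();print(o["eef_pos"],o["clock"])
for n,x,y,h in(("mill",.428,-.258,.104),("chilli",.4455,-.18,.092),("salt",.4835,.1395,.102),("mustard",.4635,-.102,.049),("empty",.465,.2225,.049)):
    print(n,np.round(proj(ct,[x,y,h]),1))
cv2.imwrite("pics/fin.png",np.vstack([np.hstack([cv2.resize(t[210:310,115:248],(400,300),interpolation=2),cv2.resize(t[210:310,257:390],(400,300),interpolation=2)]),cv2.resize(s[100:325,150:500],(800,300),interpolation=2)[:, :]]))
E
```

```text
[0.22401978 0.62271731 0.23067503] 47.3
mill [370.9 284.7]
chilli [332.1 274.6]
salt [180.1 252.4]
mustard [292.6 263.8]
empty [146.1 259.3]
```

View pics/fin.png

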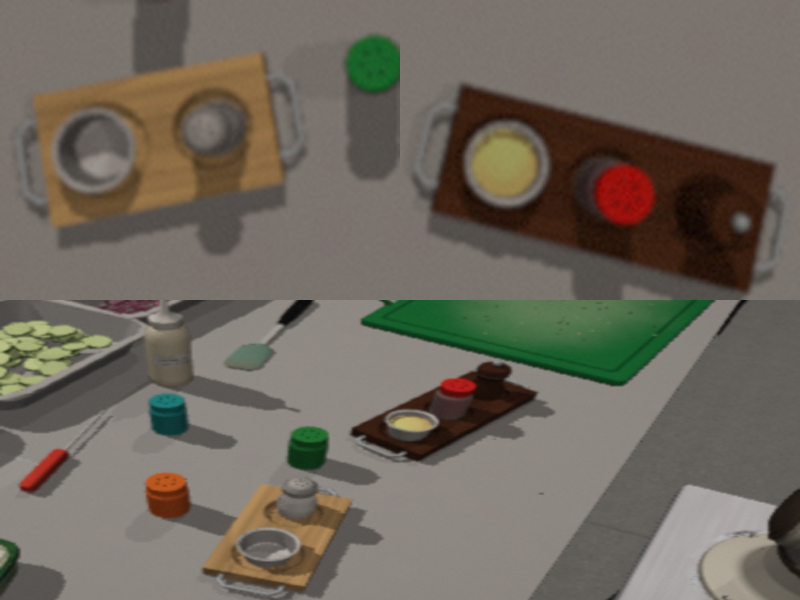

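```bash
python3 - <<'E'
from h import *
cs=eyes.calibration("scene");ct=eyes.calibration("top")
for p in([.4835,.1395],[.4805,.1335]):
    for z in(.012,.086,.102):print(p,z,np.round(proj(ct,[*p,z]),1),np.round(proj(cs,[*p,z]),1))
t=eyes.get_image("top");s=eyes.get_image("scene")
g=cv2.inRange(cv2.cvtColor(s,cv2.COLOR_BGR2HSV),(0,0,60),(180,60,255))
for im,c,n in((t,ct,"top"),(s,cs,"scene")):
    u,v=map(int,proj(c,[.482,.137,.06]));h=cv2.cvtColor(im,cv2.COLOR_BGR2HSV)[v-22:v+23,u-22:u+23]
    m=cv2.inRange(h,(0,0,70),(180,55,255));k,l,st,ce=cv2.connectedComponentsWithStats(m)
    for i in range(1,k):
        if st[i,4]>40:print(n,"box",st[i,:2]+[u-22,v-22],st[i,2:5],(ce[i]+[u-22,v-22]).round(1))
E
```

```text
[0.4835, 0.1395] 0.012 [186.8 251.5] [277.7 259.5]
[0.4835, 0.1395] 0.086 [181.4 252.2] [279.4 240.8]
[0.4835, 0.1395] 0.102 [180.1 252.4] [279.8 236.5]
[0.4805, 0.1335] 0.012 [189.3 252.8] [280.1 258.3]
[0.4805, 0.1335] 0.086 [184.2 253.7] [281.9 239.5]
[0.4805, 0.1335] 0.102 [182.9 253.9] [282.4 235.2]
top box [162 230] [21  4 49] [169.5 230.9]
top box [176 244] [ 20  17 234] [185.4 251.8]
scene box [257 225] [  45   39 1100] [279.6 239.1]
```

The last picture shows all five pieces upright and seated in their recesses, within about 6 mm of centre. The bottle hasn't moved, and the arm is clear.

```bash
python3 -c "
from plant import sign_off
print(sign_off())"
```

```text
the job is handed in; nothing more can be done
None
```

I handed the job in at about 47 s with all five pieces upright in their recesses in the last camera check: salt and empty cup in the pale board, mustard, chilli and mill in the dark one, bottle left standing; no verdict was returned.

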